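Hold a dental model against the jig's sprung backplate

ROBOT

A 6-joint arm with a two-finger parallel gripper is mounted at the origin on the work surface. World frame = base frame: x ahead of the robot, y to its left, z up, the work surface at z = 0. Lengths are in m, angles in degrees, forces in N, time in s.
With the tool pointing down it reaches from about 0.4 to 0.825 m from the base axis. Payload 7 kg.
Tool frame: the origin (TCP) lies midway between the tips of the shut fingers; the grasp point (between the pads) lies 19 mm behind it; z points along the fingers, y is the line along which they close (so a half turn about z gives the same grasp; the last joint's range is limited). The gripper opens to 88 mm and grips with 3 to 60 N. Pads are 19 mm wide; open, the fingers measure 130 mm over their backs; the gripper's body (78 mm by 193 mm) begins 47 mm behind the grasp point.
Start: joints at [-59.353, 20.546, 0.682, 0, -70.136, -16.507], TCP at [0.165, -0.655, 0.227] pointing down, gripper open.
Joint ranges: [-176.03, 176.03], [-82.01, 121.73], [-58.28, 71.71], [-173.87, 95.51], [-174.79, -0.11], [-173.66, 173.66]. Speed limits (degrees/s): [136.94, 136.94, 172.46, 180, 180, 180].

INTERFACE

Orientations are given as [roll, pitch, yaw] about the fixed x, y, z axes, in that order (R = Rz(yaw) Ry(pitch) Rx(roll)).
In Python, from plant import r gives the robot as it stands. The module is installed in compiled form; this text tells all that it offers.
- The arm moves only by the tool play_rows, never from a script. Its argument "rows" is a list of rows, each an object with "slide": the shift along the tool's x, y, z as a fraction of full scale, a list of three; "delta_rot": the turn, a rotation vector about the tool's x, y, z as a fraction of full scale, a list of three; "fingers": the opening, from -1 (shut) to 1 (fully open). In form: [{"slide": [x, y, z], "delta_rot": [rx, ry, rz], "fingers": fingers}, ...]. A call has 1 to 8 rows; each row shifts and turns the commanded pose from where the row before left it, along the tool's axes as they then stand; what a row does not reach is not made up. Full scale, the value 1, is 0.15 m for a shift and 0.08 rad for a turn. A row lasts 1/8 s, in which the tool goes at most 62.5 mm and 10.7 degrees, less where a joint would pass 70% of its speed; a pose out of reach is approached as far as the arm can. A call with a number of a shift or a turn outside -1 to 1 is refused whole. A call with a gripper value outside its range is refused whole. The fingers move at their own pace and stop on an object; "squeeze" is the grip in N (left out, the last holds). Time passes only in rows, so rows that do not move let the fingers close. It gives the time, the measured TCP pose, the force, the opening and the grip force at its end, in the units of the state.
- r.get_state(): the state, without advancing time (a new reading comes with each control period).
- r.capture(name): name is "scene" or "top" or "wrist"; returns a dict with "image" (384x512x3 uint8, blue, green, red), "fx", "fy", "cx", "cy" (pixels), "distortion" ([k1, k2, p1, p2, k3] as OpenCV has them; the pictures are not rectified), "R" (3x3) and "t" (3): a world point X has camera coordinates R X + t; the wrist camera has in their place "T_tool_cam" (4x4, takes a point from camera to tool coordinates, whose origin is the TCP and whose axes are the flange's). Camera axes: x right, y down, z forward; pixel columns grow to the right and rows downward; lengths in m; the calibration is good to about 2 mm. A picture is of the moment at which its call begins: read the wrist's pose just before it. There is no depth.
- r.close_job(): hands the job in; it is judged then, once.
The state is a dict: "time_s": time; "joints": joint angles; "qd": joint speeds; "joint_torque": joint torques, N m; "tcp_pos": TCP position; "eef_rot": TCP orientation; "contact_force": force on the tool from outside, world axes, zero at the start; "moment": the same for the moment, N m; "gripper_width": finger opening in m; "gripper_force": force on a finger pad.
Only numpy, scipy, OpenCV 4.12 (cv2) and the standard library are available. Lean on these libraries where they do the work, as an engineer would, in place of code of your own. Each camera call takes 0.05 s, during which the arm holds its last target. There are 200 camera calls.

TASK

Pick up the full-arch model (the one with a U of teeth) and set it flat, teeth up, on the bed of the screwing jig, centred and with its flat heel facing the sprung backplate but not pushing it yet. Then slide it squarely back against the plate and hold it there with a steady push of about 10 newtons, the plate's pointer midway between the two black lines and never well past the second one, so that I can drive the screws in from behind. Finish while still holding and pushing it, do not let go, and leave everything else on the bench where it is.

Things in the scene. Friction and masses are not known exactly. Their poses are not given: they have to be found in the camera images.
- full_model: grey resin full-arch dental model, the only one with a U of teeth. Base 67 (x) x 54 (y) x 22 mm high; teeth on top to 31 mm; 0.1 kg. Origin: underside, 30 mm from the flat heel (+x) and 37 mm from the rounded front (-x). Grip its flat parallel sides, y = +-27 mm, x = -10 to 30 mm, up to 22 mm high. Lies teeth up on the bench, heel within 0.6 rad of world +x.
- jig: screwing jig fixed to the bench: foot plate 215 x 110 x 10 mm; raised aluminium bed 48 mm wide (the model overhangs 3 mm each side), its flat top 30 mm above the bench, x = -70 to 70 mm in the jig's frame; behind it a guide block 90 mm wide, 65 mm high, x = 75 to 115 mm. Origin: on the bench under the bed's centre line; x points along the bed to the backplate, z up.
- backplate: the jig's sprung steel backplate, upright across the bed, 74 mm wide, 31 to 65 mm above the bench, 6 mm thick; slides along the jig's x only. Origin: lower middle of the face that the model is pressed against, at rest at x = 40 mm in the jig's frame. No preload; gives 1 mm per newton (1000 N/m); end stop after 22 mm.
- pointer_tip (a point): tip of the black pointer on top of the backplate, moving with it over the guide block's top; at rest at x = 82 mm in the jig's frame. Two black lines across the block's top lie at x = 88 and 96 mm: the tip reaches the first when the plate is pushed 6 mm (6 N) and the second at 14 mm (14 N); midway is 10 N.
- half_model: narrow grey resin half-arch model: bar 62 x 28 x 20 mm with one straight row of five teeth on top (27 mm high over all); origin: centre of its underside. Leave alone.
- section_model: small grey resin block 34 x 40 x 18 mm with three teeth on top; origin: centre of its underside. Leave alone.
- screwdriver: screwdriver with black handle lying on the bench beside the jig, on the jig's +y side. Leave alone.
- dark_bottle: black bottle, 60 mm diameter, 125 mm tall, standing to the right of the models. Leave alone.
- tub: clear open plastic tub 120 x 90 x 60 mm to the left of the jig. Leave alone.
- screw_dish: shallow steel dish, 80 mm diameter, 22 mm high. Leave alone.
Mind the look-alikes: they are no part of the job. What is shaped like the full_model but yellow is not meant. Several things look just like the jig: the one meant starts farthest to the robot's left.

How it is judged:
By the outcome, as a careful person would: the job done as asked, in the order asked, and still so for the second after the job is handed in, while the arm keeps its last pose, push and grip.
It also fails if it takes over 45 s, if anything falls off the work surface, if the arm or the gripper's body presses on something with over 40 N, if the wrist force passes 120 N, or if a joint passes its speed limit or range.

## Working session

There is one attempt and no reset: what is moved stays moved. The work goes in short steps, Python scripts to look and compute and a tool call to move; the robot and the scene stay as the last step left them, time stands still between calls to the robot, and variables do not carry over. Pictures are saved under pics/ and viewed, at most 10 in all, crops included, and the job is handed in when it is done.

Besides the shell and the picture viewer there is one more tool, called after "Request:" as name(argument=value, ...) on one line, values as JSON. play_rows: Moves the arm, as the interface text tells. Shift numbers are shares of 0.15 m and turn numbers shares of 0.08 rad, none past 1 either way. Its arguments: {"type":"object","properties":{"rows":{"type":"array"},"squeeze":{"type":"number"}},"required":["rows"]}

```bash
mkdir -p pics; cat > h.py <<'E'
import numpy as np, cv2
from plant import r
from scipy.spatial.transform import Rotation as Ro
def cap(n,f=None):
    s=r.get_state(); c=r.capture(n)
    if n=="wrist":
        T=np.eye(4); T[:3,:3]=Ro.from_euler('xyz',s['eef_rot'],degrees=True).as_matrix(); T[:3,3]=s['tcp_pos']
        W=np.linalg.inv(T@np.array(c['T_tool_cam'])); c['R']=W[:3,:3]; c['t']=W[:3,3]
    if f: cv2.imwrite('pics/'+f,c['image'])
    c['K']=np.array([[c['fx'],0,c['cx']],[0,c['fy'],c['cy']],[0,0,1.]]); c['D']=np.array(c['distortion'],float)
    c['R']=np.array(c['R']);c['t']=np.array(c['t']).ravel()
    return c
def ray(c,uv,z):
    p=cv2.undistortPoints(np.array(uv,float).reshape(-1,1,2),c['K'],c['D']).reshape(-1,2)
    d=np.c_[p,np.ones(len(p))]@c['R']; o=-c['R'].T@c['t']
    return o+d*((z-o[2])/d[:,2])[:,None]
def proj(c,X):
    return cv2.projectPoints(np.array(X,float).reshape(-1,1,3),cv2.Rodrigues(c['R'])[0],c['t'],c['K'],c['D'])[0].reshape(-1,2)
E
python3 - <<'E'
from h import *
import pickle
a=cap('top');b=cap('scene')
pickle.dump((a,b),open('c0.pkl','wb'))
cv2.imwrite('pics/a.png',cv2.resize(a['image'],(800,600)));cv2.imwrite('pics/b.png',cv2.resize(b['image'],(800,600)))
print(r.get_state()); print(-a['R'].T@a['t'],-b['R'].T@b['t'])
E
```

```text
{'time_s': 0.1, 'joints': array([-5.93546186e+01,  2.05892308e+01,  6.39981267e-01, -1.71772254e-02,
       -7.01372045e+01, -1.65073883e+01]), 'qd': array([-0.00388457, -0.11364257,  0.14703292,  0.20263377,  0.02397908,
       -0.02439953]), 'joint_torque': array([ 1.83101965e-03, -5.84164381e+01,  2.93755603e+01,  7.01540351e+00,
        1.01729447e-02, -6.21531558e-05]), 'tcp_pos': array([ 0.16474408, -0.65413779,  0.22570398]), 'eef_rot': array([ 1.79912521e+02, -9.08419343e-03, -1.65867848e+02]), 'contact_force': array([-0.19812639, -0.51855563,  0.09553573]), 'moment': array([-0.00786966,  0.00929381,  0.0357798 ]), 'gripper_force': 0.0, 'gripper_width': 0.0877153109966435}
[ 1.52735231e-01 -1.48215393e-03  1.67855488e+00] [1.22388135 0.72412823 0.94942957]
```

View pics/a.png

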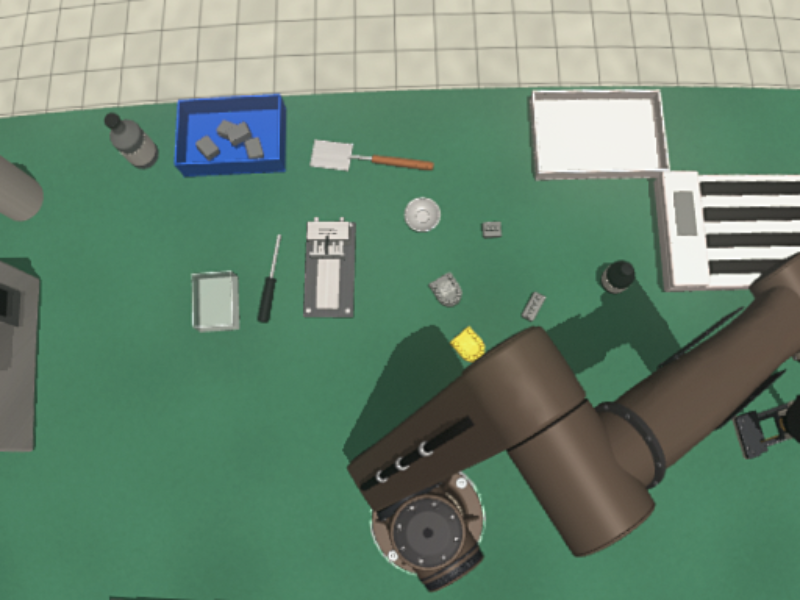

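View pics/b.png

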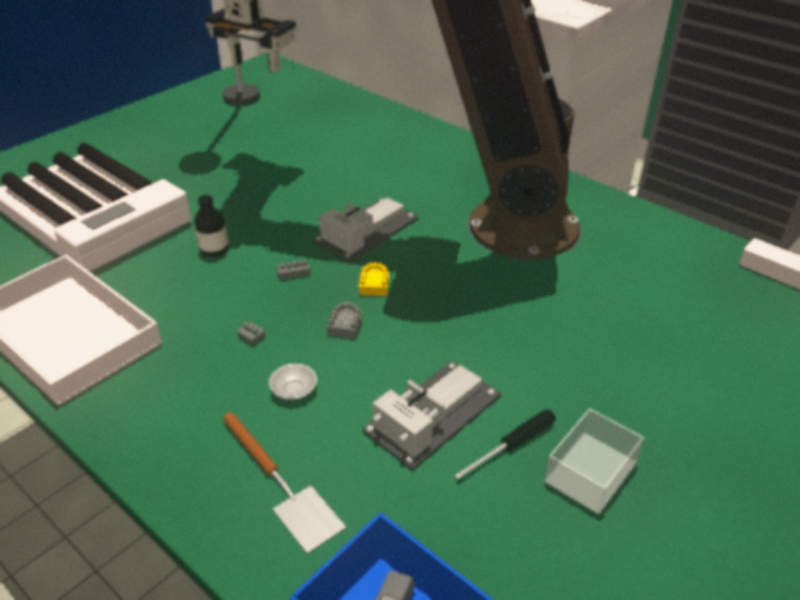

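Top view (800-px scale): there are two jigs, one at (330,268) and one under the arm that only the scene view shows, at (365,225). The first is farthest to the robot's left, so it is the one meant. There are two U-shaped models, grey at (446,289) and yellow at (467,344). The grey one is meant, since yellow is excluded. I'll confirm this in a crop.

```bash
python3 - <<'E'
from h import *
import pickle
a,b=pickle.load(open('c0.pkl','rb'))
im=a['image'][130:230,185:318]; cv2.imwrite('pics/c.png',cv2.resize(im,None,fx=6,fy=6,interpolation=cv2.INTER_CUBIC))
k=.64
for n,p,z in [('model',(446,289),.025),('jigfoot tl',(309,220),.01),('yellow',(467,344),.02),('dish',(422,214),.02),('half',(534,306),.02),('drv',(265,300),.01)]:
    print(n,ray(a,[np.array(p)*k],z)[0].round(3))
E
```

```text
model [ 0.487 -0.06   0.025]
jigfoot tl [0.658 0.239 0.01 ]
yellow [ 0.366 -0.101  0.02 ]
dish [ 0.659 -0.014  0.02 ]
half [ 0.444 -0.25   0.02 ]
drv [0.479 0.338 0.01 ]
```

View pics/c.png

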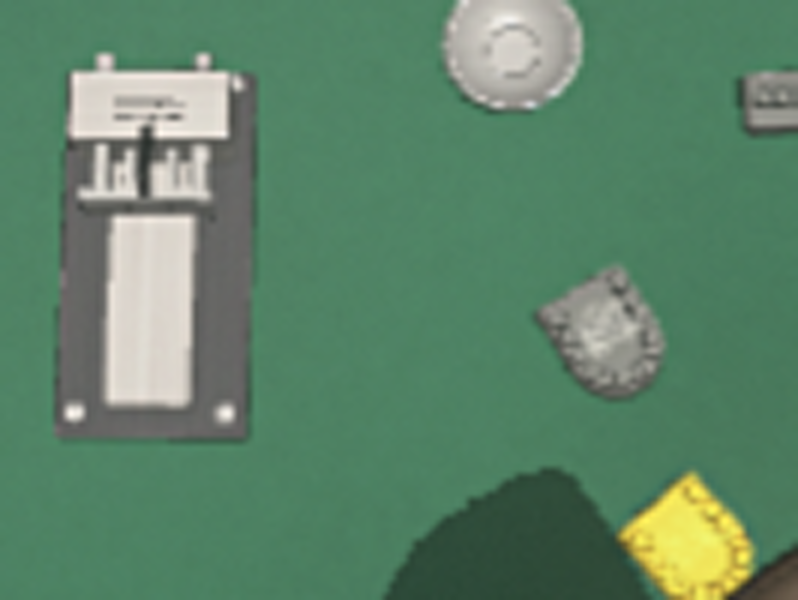

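The crop confirms it. The grey U model has its heel edge from (540,312) to (618,265), giving a heel yaw of about 31°. The left jig has its pointer and lines at (145,130) and its bed at (150,310). Next I'll plan the move to a wrist view.

```bash
cat >> h.py <<'E'
def go(p,yaw):
    "shift in tool axes (full-scale units) and turn about tool axes to reach p, tool down, yaw deg"
    s=r.get_state(); R=Ro.from_euler('xyz',s['eef_rot'],degrees=True); G=Ro.from_euler('xyz',[180,0,yaw],degrees=True)
    d=np.array(p)-s['tcp_pos']
    print('at',np.round(s['tcp_pos'],4),np.round(s['eef_rot'],2),'F',np.round(s['contact_force'],1),'w',round(s['gripper_width'],4),'t',s['time_s'])
    print('slide total(now axes)',(R.inv().apply(d)/.15).round(3),'slide(after turn)',(G.inv().apply(d)/.15).round(3),'rot total',((R.inv()*G).as_rotvec()/.08).round(3))
E
python3 - <<'E'
from h import *
c=r.capture('wrist'); print(np.round(c['T_tool_cam'],3),c['fx'])
go([.47,-.06,.25],-149)
E
```

```text
[[-0.001 -0.963 -0.269  0.072]
 [ 1.    -0.001 -0.    -0.   ]
 [ 0.    -0.269  0.963 -0.158]
 [ 0.     0.     0.     1.   ]] 280.7660461366225
at [ 0.1648 -0.6542  0.2258] [ 1.7993e+02 -1.0000e-02 -1.6587e+02] F [0.  0.5 0.3] w 0.0877 t 0.15
slide total(now axes) [-2.941  3.345 -0.157] slide(after turn) [-3.784  2.348 -0.161] rot total [ 1.600e-02  1.000e-03 -3.679e+00]
```

Request:
play_rows(rows=[{"slide": [-0.2, 0.24, -0.02], "delta_rot": [0, 0, 0], "fingers": 1}, {"slide": [-0.25, 0.28, -0.02], "delta_rot": [0, 0, 0], "fingers": 1}, {"slide": [-0.25, 0.28, -0.02], "delta_rot": [0, 0, 0], "fingers": 1}, {"slide": [-0.25, 0.28, -0.02], "delta_rot": [0, 0, 0], "fingers": 1}, {"slide": [-0.25, 0.28, -0.02], "delta_rot": [0, 0, 0], "fingers": 1}, {"slide": [-0.25, 0.28, -0.02], "delta_rot": [0, 0, 0], "fingers": 1}, {"slide": [-0.25, 0.28, -0.02], "delta_rot": [0, 0, 0], "fingers": 1}, {"slide": [-0.25, 0.28, -0.02], "delta_rot": [0, 0, 0], "fingers": 1}])

```text
time_s: 1.15
tcp_pos: [0.3683, -0.2614, 0.2508]
eef_rot: [-180.0, 0.0, -165.9]
contact_force: [1.3, -0.9, 0.6]
gripper_width: 0.0875
gripper_force: 0.0
```

Request:
play_rows(rows=[{"slide": [-0.25, 0.28, 0], "delta_rot": [0, 0, 0], "fingers": 1}, {"slide": [-0.25, 0.28, 0], "delta_rot": [0, 0, 0], "fingers": 1}, {"slide": [-0.25, 0.28, 0], "delta_rot": [0, 0, 0], "fingers": 1}, {"slide": [-0.24, 0.3, 0], "delta_rot": [0, 0, 0], "fingers": 1}, {"slide": [0, 0, 0], "delta_rot": [0, 0, -0.92], "fingers": 1}, {"slide": [0, 0, 0], "delta_rot": [0, 0, -0.92], "fingers": 1}, {"slide": [0, 0, 0], "delta_rot": [0, 0, -0.92], "fingers": 1}, {"slide": [0, 0, 0], "delta_rot": [0, 0, -0.92], "fingers": 1}])

```text
time_s: 2.15
tcp_pos: [0.4699, -0.0609, 0.2504]
eef_rot: [180.0, -0.0, -148.8]
contact_force: [-0.6, -0.4, -0.3]
gripper_width: 0.0874
gripper_force: 0.0
```

```bash
python3 - <<'E'
from h import *
import pickle
go([.47,-.06,.25],-149)
c=cap('wrist'); pickle.dump(c,open('c1.pkl','wb'))
print(proj(c,[[.487,-.06,.02]]))
cv2.imwrite('pics/d.png',cv2.resize(c['image'],(800,600),interpolation=cv2.INTER_CUBIC))
t=cap('top'); pickle.dump(t,open('t1.pkl','wb'))
E
```

```text
at [ 0.4699 -0.0609  0.2504] [ 1.7999e+02 -2.0000e-02 -1.4884e+02] F [-0.6 -0.4 -0.3] w 0.0874 t 2.15
slide total(now axes) [-0.003  0.005  0.003] slide(after turn) [-0.003  0.005  0.003] rot total [ 0.003 -0.004  0.035]
[[259.46383679 174.67176931]]
```

View pics/d.png

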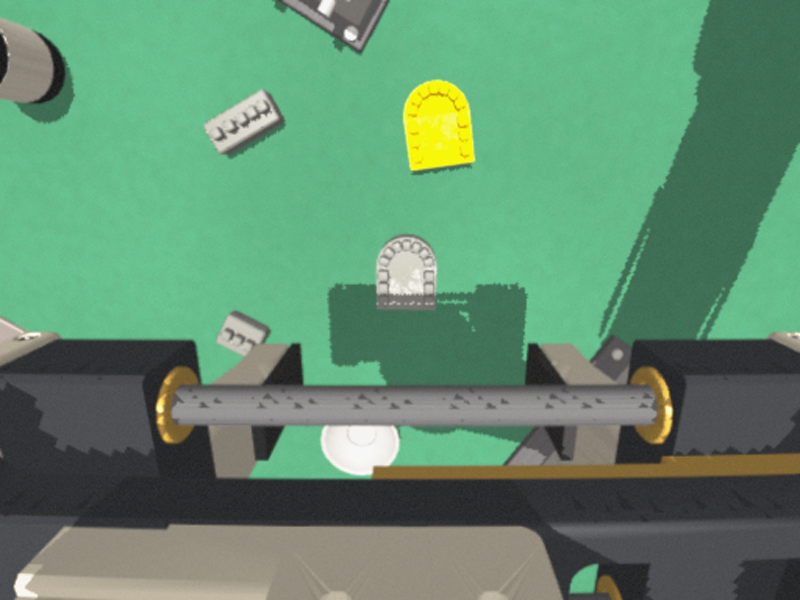

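The wrist view shows the grey model upright at (407,272), nearly square to the tool, with its heel at row ~307. I'll measure it here.

```bash
cat > m.py <<'E'
from h import *
import pickle
def meas(c,u0,u1,v0,v1):
    hsv=cv2.cvtColor(c['image'],cv2.COLOR_BGR2HSV)
    m=np.zeros(hsv.shape[:2],np.uint8); m[v0:v1,u0:u1]=(hsv[v0:v1,u0:u1,1]<70)*255
    m=cv2.morphologyEx(m,cv2.MORPH_OPEN,np.ones((3,3)))
    cs=cv2.findContours(m,0,2)[0]; k=max(cs,key=cv2.contourArea).reshape(-1,2)
    print('bbox',k.min(0),k.max(0))
    P=ray(c,k,.022)[:,:2].astype(np.float32)
    (x,y),(w,h),an=cv2.minAreaRect(P); print('rect',x,y,w,h,an)
    # fit the heel line from the bottom rows
    return k,P
if __name__=='__main__':
    c=pickle.load(open('c1.pkl','rb')); meas(c,225,300,140,205)
E
python3 m.py
```

```text
bbox [240 150] [279 198]
rect 0.4862392544746399 -0.06019122153520584 0.0692470520734787 0.054937202483415604 29.22638511657715
```

```bash
python3 - <<'E'
from h import *
go([.4971,-.0541,.004],-150.8)
E
```

```text
at [ 0.4699 -0.0609  0.2504] [ 1.7999e+02 -1.0000e-02 -1.4894e+02] F [0.2 0.2 0.1] w 0.0877 t 2.25
slide total(now axes) [-0.179 -0.055  1.643] slide(after turn) [-0.18  -0.049  1.643] rot total [ 0.003 -0.003  0.406]
```

Request:
play_rows(rows=[{"slide": [0, 0, 0], "delta_rot": [0, 0, 0.41], "fingers": 1}, {"slide": [-0.18, -0.05, 0.2], "delta_rot": [0, 0, 0], "fingers": 1}, {"slide": [0, 0, 0.36], "delta_rot": [0, 0, 0], "fingers": 1}, {"slide": [0, 0, 0.36], "delta_rot": [0, 0, 0], "fingers": 1}, {"slide": [0, 0, 0.3], "delta_rot": [0, 0, 0], "fingers": 1}, {"slide": [0, 0, 0.2], "delta_rot": [0, 0, 0], "fingers": 1}, {"slide": [0, 0, 0.13], "delta_rot": [0, 0, 0], "fingers": 1}, {"slide": [0, 0, 0.09], "delta_rot": [0, 0, 0], "fingers": 1}])

```text
time_s: 3.25
tcp_pos: [0.4971, -0.0545, 0.0035]
eef_rot: [180.0, -0.1, -151.0]
contact_force: [-0.5, -0.8, 0.5]
gripper_width: 0.0879
gripper_force: 0.0
```

Request:
play_rows(rows=[{"slide": [0, 0, 0], "delta_rot": [0, 0, 0], "fingers": 0.4}, {"slide": [0, 0, 0], "delta_rot": [0, 0, 0], "fingers": 0}, {"slide": [0, 0, 0], "delta_rot": [0, 0, 0], "fingers": -0.4}, {"slide": [0, 0, 0], "delta_rot": [0, 0, 0], "fingers": -0.4}, {"slide": [0, 0, 0], "delta_rot": [0, 0, 0], "fingers": -0.4}, {"slide": [0, 0, 0], "delta_rot": [0, 0, 0], "fingers": -0.4}], squeeze=35)

```text
time_s: 4.0
tcp_pos: [0.4978, -0.0542, 0.0052]
eef_rot: [-180.0, 0.1, -150.9]
contact_force: [-1.7, 1.8, 7.0]
gripper_width: 0.0535
gripper_force: 35.0
```

```bash
python3 - <<'E'
from h import *
import pickle
go([.4971,-.0541,.004],-150.8)
t=pickle.load(open('t1.pkl','rb'))
# jig from top view: foot plate dark & bed white
hsv=cv2.cvtColor(t['image'],cv2.COLOR_BGR2HSV)
m=np.zeros(hsv.shape[:2],np.uint8); m[130:215,188:235]=(hsv[130:215,188:235,1]<70)*255
k=max(cv2.findContours(m,0,2)[0],key=cv2.contourArea); P=ray(t,k.reshape(-1,2),.01)[:,:2].astype(np.float32)
print('foot',cv2.minAreaRect(P),P.min(0),P.max(0))
v=(hsv[...,2]>170)&(hsv[...,1]<70); m=np.zeros(hsv.shape[:2],np.uint8); m[165:200,198:222]=v[165:200,198:222]*255
k=max(cv2.findContours(m,0,2)[0],key=cv2.contourArea); P=ray(t,k.reshape(-1,2),.03)[:,:2].astype(np.float32)
print('bed',cv2.minAreaRect(P))
E
```

```text
at [ 0.4978 -0.0542  0.0052] [-1.7998e+02  6.0000e-02 -1.5087e+02] F [-1.7  1.8  7. ] w 0.0535 t 4.0
slide total(now axes) [0.004 0.003 0.008] slide(after turn) [0.004 0.003 0.008] rot total [-0.004  0.013 -0.014]
foot ((0.5382877588272095, 0.19459763169288635), (0.1610356569290161, 0.2822720408439636), 89.02032470703125) [0.39597508 0.11180953] [0.67832613 0.27356905]Traceback (most recent call last):
  File "<stdin>", line 11, in <module>
ValueError: max() iterable argument is empty
```

```bash
python3 - <<'E'
from h import *
import pickle
t=pickle.load(open('c0.pkl','rb'))[0]
f=lambda l:[(u/6+184.6,v/6+129.6) for u,v in l]
B=ray(t,f([(106,405),(188,405),(112,215),(195,215)]),.03); print(B.round(4))
F=ray(t,f([(57,437),(248,437),(255,75)]),.01); print(F.round(4))
print('plate top', ray(t,f([(78,190),(212,194)]),.065).round(4))
go([.66,.185,.26],-182)
E
```

```text
[[0.4536 0.2216 0.03  ]
 [0.4521 0.1753 0.03  ]
 [0.5634 0.2175 0.03  ]
 [0.5617 0.17   0.03  ]]
[[0.4397 0.2526 0.01  ]
 [0.4362 0.1435 0.01  ]
 [0.6491 0.1363 0.01  ]]
plate top [[0.5697 0.2319 0.065 ]
 [0.5647 0.1567 0.065 ]]
at [ 0.4978 -0.0542  0.0052] [-1.7998e+02  6.0000e-02 -1.5087e+02] F [-1.7  1.8  7. ] w 0.0535 t 4.0
slide total(now axes) [-1.723  0.866 -1.697] slide(after turn) [-1.025  1.632 -1.699] rot total [-0.     0.014  6.793]
```

Request:
play_rows(rows=[{"slide": [0, 0, -0.1], "delta_rot": [0, 0, 0], "fingers": -0.4}, {"slide": [0, 0, -0.3], "delta_rot": [0, 0, 0], "fingers": -0.4}, {"slide": [0, 0, -0.35], "delta_rot": [0, 0, 0], "fingers": -0.4}, {"slide": [0, 0, -0.35], "delta_rot": [0, 0, 0], "fingers": -0.4}, {"slide": [0, 0, -0.35], "delta_rot": [0, 0, 0], "fingers": -0.4}, {"slide": [-0.1, 0.05, -0.25], "delta_rot": [0, 0, 0], "fingers": -0.4}, {"slide": [-0.24, 0.12, 0], "delta_rot": [0, 0, 0], "fingers": -0.4}, {"slide": [-0.34, 0.17, 0], "delta_rot": [0, 0, 0], "fingers": -0.4}])

```text
time_s: 5.0
tcp_pos: [0.5618, 0.0402, 0.2607]
eef_rot: [180.0, 0.1, -151.0]
contact_force: [1.2, -0.8, -0.2]
gripper_width: 0.0536
gripper_force: 35.0
```

Request:
play_rows(rows=[{"slide": [-0.34, 0.17, 0], "delta_rot": [0, 0, 0], "fingers": -0.4}, {"slide": [-0.34, 0.17, 0], "delta_rot": [0, 0, 0], "fingers": -0.4}, {"slide": [-0.24, 0.12, 0], "delta_rot": [0, 0, 0], "fingers": -0.4}, {"slide": [-0.12, 0.07, 0], "delta_rot": [0, 0, 0.8], "fingers": -0.4}, {"slide": [0, 0, 0], "delta_rot": [0, 0, 1], "fingers": -0.4}, {"slide": [0, 0, 0], "delta_rot": [0, 0, 1], "fingers": -0.4}, {"slide": [0, 0, 0], "delta_rot": [0, 0, 1], "fingers": -0.4}, {"slide": [0, 0, 0], "delta_rot": [0, 0, 1], "fingers": -0.4}])

```text
time_s: 6.0
tcp_pos: [0.6589, 0.1852, 0.259]
eef_rot: [-180.0, -0.1, -173.0]
contact_force: [0.4, 0.6, -0.9]
gripper_width: 0.0533
gripper_force: 35.0
```

Request:
play_rows(rows=[{"slide": [0, 0, 0], "delta_rot": [0, 0, 1], "fingers": -0.4}, {"slide": [0, 0, 0], "delta_rot": [0, 0, 1], "fingers": -0.4}, {"slide": [0, 0, 0], "delta_rot": [0, 0, 0], "fingers": -0.4}])

```text
time_s: 6.38
tcp_pos: [0.6589, 0.1851, 0.2591]
eef_rot: [-180.0, -0.0, 178.0]
contact_force: [0.1, -0.7, -0.4]
gripper_width: 0.0533
gripper_force: 35.0
```

```bash
python3 - <<'E'
from h import *
import pickle
go([.66,.185,.26],-182)
c=cap('wrist'); pickle.dump(c,open('c2.pkl','wb'))
cv2.imwrite('pics/e.png',cv2.resize(c['image'],(800,600),interpolation=cv2.INTER_CUBIC))
E
```

```text
at [0.6589 0.1851 0.2591] [-1.7999e+02 -4.0000e-02  1.7798e+02] F [ 0.1 -0.7 -0.4] w 0.0533 t 6.375
slide total(now axes) [-0.007 -0.001 -0.006] slide(after turn) [-0.007 -0.001 -0.006] rot total [-0.003 -0.009 -0.003]
```

View pics/e.png

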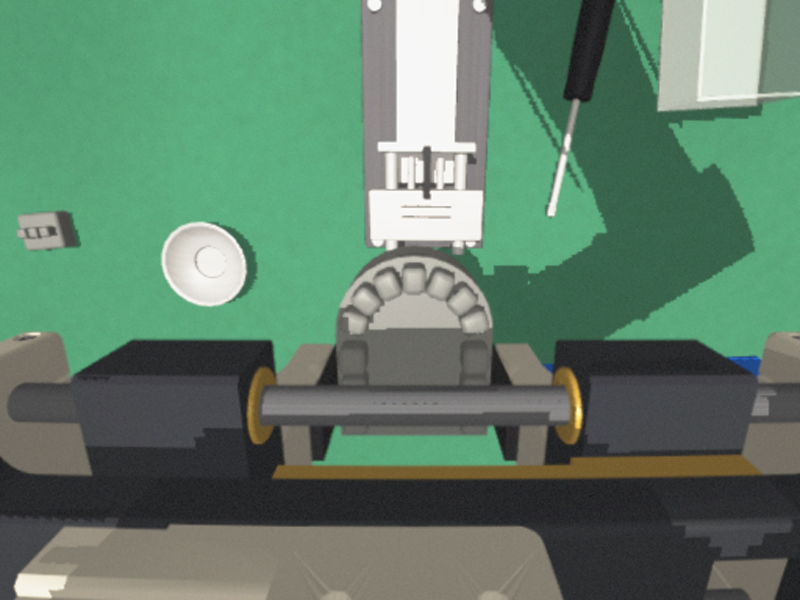

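The wrist view shows the held model with its heel edge at (415,432), level between the fingers. In the jig, the plate front edge is at (427,143), the bed edges at columns 397/461, the pointer tip at (427,197) and the lines at rows 207/216. I'll measure the jig and the heel in this frame.

```bash
python3 - <<'E'
from h import *
import pickle
c=pickle.load(open('c2.pkl','rb')); g=cv2.cvtColor(c['image'],cv2.COLOR_BGR2GRAY).astype(float)
L=[];Rr=[]
for v in range(5,84,3):
    row=g[v,245:305]; w=np.where(row>200)[0]; L.append((245+w.min()-.5,v));Rr.append((245+w.max()+.5,v))
for n,e in(('L',L),('R',Rr)):
    P=ray(c,e,.03); f=np.polyfit(P[:,0],P[:,1],1); print(n,np.degrees(np.arctan(f[0])),np.polyval(f,[.46,.52,.56]), np.std(P[:,1]-np.polyval(f,P[:,0])))
print('cols rows near plate', g[84:104,250].astype(int), g[84:104,296].astype(int))
print('heel', g[255:285:1,240].astype(int),g[255:285,300].astype(int))
print('sides row270', g[272,205:235].astype(int), g[272,300:325].astype(int))
print('tip col', g[112:145,273].astype(int),g[125:145,262].astype(int))
E
```

```text
L -2.5982879684904385 [0.17828709 0.1755643  0.17374911] 3.4039692174909182e-06
R -4.3915904800023435 [0.22867073 0.22406284 0.22099091] 0.00256927842081697
cols rows near plate [140 139 139 139 139 141 165 245 247 247 247 247 236 199 244 247 247 247
 247 247] [139 138 138 136 136 135 148 213 245 247 247 247 242 192 163 225 235 236
 235 236]
heel [123 124 125 122 134 137 134 135 136 115  86  84  79  79  74  76  75  85
  96 104 104 103 104 120 134 139 139 140 138 141] [121 124 127 126 136 136 132 132 131 116  87  80  77  74  78  78  74  83
 100 100 102 101 101 119 137 139 142 142 144 141]
sides row270 [ 60  59  56  60  54  56  57  58  63  90 102 104  99  88  85  81  81  85
  84  86  85  84  85  86  82  83  82  84  83  78] [ 83  85  82  85  83  84  85  83  82  83  82  88  99 105 107 104  68  58
  57  56  56  63  59  56  60]
tip col [ 90  86  89  86  87  85  86  83  83  81  82  83  82  85  89 163 246 247
 246 226 174 246 246 246 246 244 206 216 246 246 245 245 245] [247 247 247 247 247 246 233 180 246 247 247 247 244 160 216 246 246 246
 246 246]
```

```bash
cat > n.py <<'E'
from h import *
import pickle
def edge(g,fixed,a,b,axis,sgn):
    "subpixel strongest edge along line; axis 'u' scan columns at row fixed"
    l=(g[fixed,a:b] if axis=='u' else g[a:b,fixed]); d=np.clip(sgn*np.diff(l),0,None); i=d.argmax(); s=slice(max(i-1,0),i+2)
    p=a+(np.arange(len(d))[s]*d[s]).sum()/d[s].sum()+.5
    return (p,fixed) if axis=='u' else (fixed,p)
def fit(P,ax,name,at):
    q=P[:,[0,1]] if ax=='x' else P[:,[1,0]]
    for _ in range(3):
        f=np.polyfit(q[:,0],q[:,1],1); e=abs(q[:,1]-np.polyval(f,q[:,0])); q=q[e<=max(2*np.median(e),1e-5)]
    print(name,'slope deg',np.degrees(np.arctan(f[0])).round(2),'val',np.polyval(f,at).round(4),'sd',e.std().round(5))
E
python3 - <<'E'
from n import *
c=pickle.load(open('c2.pkl','rb')); g=cv2.cvtColor(c['image'],cv2.COLOR_BGR2GRAY).astype(float)
vs=range(4,84,2)
fit(ray(c,[edge(g,v,246,262,'u',1) for v in vs],.03),'x','bedL',.52)
fit(ray(c,[edge(g,v,286,302,'u',-1) for v in vs],.03),'x','bedR',.52)
fit(ray(c,[edge(g,u,84,95,'v',1) for u in range(245,302,2)],.065),'y','plate top front',.197)
fit(ray(c,[edge(g,v,230,250,'u',1) for v in range(126,150,2)],.065),'x','blockL',.62)
fit(ray(c,[edge(g,v,295,315,'u',-1) for v in range(126,150,2)],.065),'x','blockR',.62)
print('tip,l1,l2',ray(c,[(273,126.5),(262,132),(262,138.2)],.065).round(4))
s=r.get_state()
zt=s['tcp_pos'][2]+.0175
H=ray(c,[(u,277.6) for u in(230,267,300)],zt); S=ray(c,[(213.7,272),(320.5,272)],zt)
R=Ro.from_euler('xyz',s['eef_rot'],degrees=True)
print('heel tool',R.inv().apply(H-s['tcp_pos']).round(4),'sides',R.inv().apply(S-s['tcp_pos']).round(4))
hv=[edge(g,u,274,282,'v',1) for u in range(222,312,4)]
T=R.inv().apply(ray(c,hv,zt)-s['tcp_pos']); fit(T,'y','heel in tool',0)
E
```

```text
bedL slope deg -2.48 val 0.1752 sd 2e-05
bedR slope deg -2.61 val 0.224 sd 4e-05
 ** On entry to DLASCL parameter number  4 had an illegal value
 ** On entry to DLASCL parameter number  4 had an illegal value
 ** On entry to DLASCL parameter number  4 had an illegal value
 ** On entry to DLASCL parameter number  4 had an illegal value
 ** On entry to DLASCL parameter number  5 had an illegal value
 ** On entry to DLASCL parameter number  4 had an illegal valuen.py:6: RuntimeWarning: invalid value encountered in scalar divide
  p=a+(np.arange(len(d))[s]*d[s]).sum()/d[s].sum()+.5
Traceback (most recent call last):
  File "n.py", line 11, in fit
    f=np.polyfit(q[:,0],q[:,1],1); e=abs(q[:,1]-np.polyval(f,q[:,0])); q=q[e<=max(2*np.median(e),1e-5)]
numpy.linalg.LinAlgError: SVD did not converge in Linear Least Squares
```

```bash
python3 - <<'E'
from n import *
c=pickle.load(open('c2.pkl','rb')); g=cv2.cvtColor(c['image'],cv2.COLOR_BGR2GRAY).astype(float)
us=list(range(246,253))+list(range(296,302))
fit(ray(c,[edge(g,u,84,95,'v',1) for u in us],.065),'y','plate top front',.197)
fit(ray(c,[edge(g,v,228,250,'u',1) for v in range(128,150,2)],.065),'x','blockL',.62)
fit(ray(c,[edge(g,v,295,318,'u',-1) for v in range(128,150,2)],.065),'x','blockR',.62)
print('tip,l1,l2',ray(c,[(273,126.5),(262,132),(262,138.2)],.065).round(4))
s=r.get_state(); zt=s['tcp_pos'][2]+.0175
R=Ro.from_euler('xyz',s['eef_rot'],degrees=True)
S=ray(c,[(213.7,272),(320.5,272)],zt); print('sides',R.inv().apply(S-s['tcp_pos']).round(4))
T=R.inv().apply(ray(c,[edge(g,u,274,282,'v',1) for u in range(222,312,4)],zt)-s['tcp_pos']); fit(T,'y','heel in tool',0)
E
```

```text
plate top front slope deg 2.53 val 0.5638 sd 1e-05
blockL slope deg -1.35 val 0.1509 sd 3e-05
blockR slope deg -2.65 val 0.2399 sd 1e-05
tip,l1,l2 [[0.6059 0.1969 0.065 ]
 [0.6121 0.1832 0.065 ]
 [0.6197 0.1829 0.065 ]]
sides [[-0.0162 -0.0292 -0.0175]
 [-0.0164  0.0314 -0.0175]]
heel in tool slope deg -0.08 val -0.0202 sd 5e-05
```

```bash
python3 - <<'E'
from n import *
c=pickle.load(open('c2.pkl','rb')); s=r.get_state(); R=Ro.from_euler('xyz',s['eef_rot'],degrees=True)
for h in (.0175,.022,.026,.030,.034):
    q=lambda uv:R.inv().apply(ray(c,uv,s['tcp_pos'][2]+h)-s['tcp_pos'])
    S=q([(213.7,272),(320.5,272)]);F=q([(265,160.5),(265,277.6)]);W=q([(216,205),(315,205)])
    print(h,'width',S[1,1]-S[0,1],'front',F[0,0],'heel',F[1,0],'len',F[0,0]-F[1,0],'w205',W[1,1]-W[0,1])
im=cv2.resize(c['image'][150:300,195:345],(600,600),interpolation=cv2.INTER_CUBIC); cv2.imwrite('pics/f.png',im)
E
```

```text
0.0175 width 0.06065666997593598 front 0.04755047366736428 heel -0.019866682561005804 len 0.06741715622837008 w205 0.0522409357429036
0.022 width 0.05871141442192269 front 0.048323741976608735 heel -0.016931350332969847 len 0.06525509230957859 w205 0.05056557225128673
0.026 width 0.05698229837391086 front 0.04901109158482604 heel -0.014322166130271092 len 0.06333325771509714 w205 0.049076360258738454
0.03 width 0.05525318232589908 front 0.049698441193043244 heel -0.011712981927572448 len 0.06141142312061569 w205 0.04758714826619015
0.034 width 0.05352406627788726 front 0.05038579080126055 heel -0.009103797724873805 len 0.059489588526134354 w205 0.04609793627364188
```

View pics/f.png

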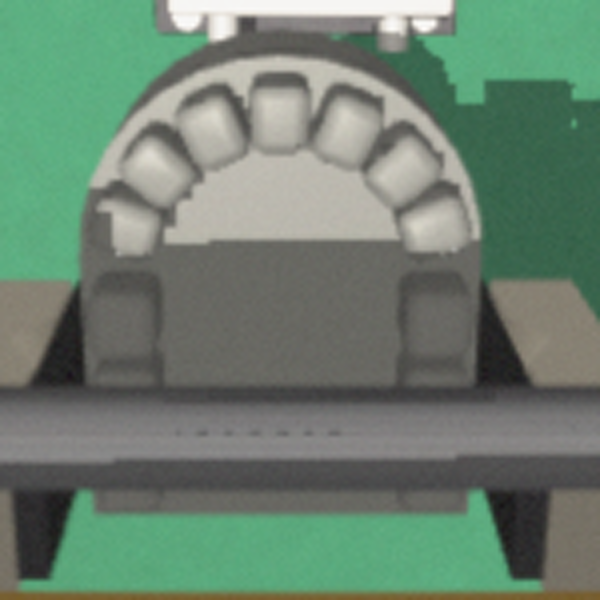

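The crop shows the heel edge at columns 95–467, row 512, which I had misread before, and the model sits level in the grip. I'll recompute.

```bash
python3 - <<'E'
from n import *
c=pickle.load(open('c2.pkl','rb')); s=r.get_state(); R=Ro.from_euler('xyz',s['eef_rot'],degrees=True)
for h in (.0155,.0175,.0195):
    q=lambda uv:R.inv().apply(ray(c,uv,s['tcp_pos'][2]+h)-s['tcp_pos'])
    k=lambda u,v:(194.6+u/4,149.6+v/4)
    S=q([k(95,512),k(467,512),k(285,55),k(281,512)]); print(h,S[:,:2].round(4),'w',S[1,1]-S[0,1],'len',S[2,0]-S[3,0])
o=np.array([.5236,.1994])
E
```

```text
0.0155 [[-0.0212 -0.0272]
 [-0.0213  0.0268]
 [ 0.0457  0.0005]
 [-0.0212 -0.0002]] w 0.05390713110858264 len 0.06689993498135255
0.0175 [[-0.0199 -0.0268]
 [-0.02    0.0264]
 [ 0.0461  0.0004]
 [-0.0199 -0.0002]] w 0.053149574013800535 len 0.06595978997004587
0.0195 [[-0.0186 -0.0264]
 [-0.0187  0.026 ]
 [ 0.0465  0.0004]
 [-0.0186 -0.0002]] w 0.0523920169190184 len 0.06501964495873942
```

```bash
python3 - <<'E'
from h import *
go([.532,.199,.06],177.5)
E
```

```text
at [0.659  0.1851 0.2592] [-1.7999e+02 -3.0000e-02  1.7805e+02] F [ 0.3 -0.6 -2.2] w 0.0537 t 6.425
slide total(now axes) [0.849 0.064 1.329] slide(after turn) [0.85  0.056 1.328] rot total [-0.003 -0.007  0.121]
```

Request:
play_rows(rows=[{"slide": [0.25, 0.02, 0], "delta_rot": [0, 0, 0.12], "fingers": -0.4}, {"slide": [0.35, 0.03, 0], "delta_rot": [0, 0, 0], "fingers": -0.4}, {"slide": [0.25, 0.01, 0.1], "delta_rot": [0, 0, 0], "fingers": -0.4}, {"slide": [0, 0, 0.35], "delta_rot": [0, 0, 0], "fingers": -0.4}, {"slide": [0, 0, 0.35], "delta_rot": [0, 0, 0], "fingers": -0.4}, {"slide": [0, 0, 0.33], "delta_rot": [0, 0, 0], "fingers": -0.4}, {"slide": [0, 0, 0.2], "delta_rot": [0, 0, 0], "fingers": -0.4}, {"slide": [0, 0, 0], "delta_rot": [0, 0, 0], "fingers": -0.4}])

```text
time_s: 7.42
tcp_pos: [0.5307, 0.1984, 0.0579]
eef_rot: [-179.8, -0.2, 177.5]
contact_force: [-1.1, -0.1, -0.0]
gripper_width: 0.0535
gripper_force: 35.0
```

```bash
python3 - <<'E'
from n import *
go([.532,.199,.06],177.5)
c=cap('wrist'); pickle.dump(c,open('c3.pkl','wb'))
t=cap('top'); pickle.dump(t,open('t3.pkl','wb'))
A=cv2.resize(c['image'],(640,480),interpolation=cv2.INTER_CUBIC)[0:480]
A=cv2.resize(c['image'][0:300,90:420],None,fx=1.6,fy=1.6,interpolation=cv2.INTER_CUBIC); u,v=proj(t,[[.54,.199,.05]])[0].astype(int)
B=cv2.resize(t['image'][v-40:v+40,u-22:u+23],None,fx=6,fy=6,interpolation=cv2.INTER_CUBIC); print(A.shape,B.shape,u,v)
I=np.zeros((480,800,3),np.uint8); I[:A.shape[0],:A.shape[1]]=A; I[:480,530:]=B[:480,:270]; cv2.imwrite('pics/g.png',I)
E
```

```text
at [0.5307 0.1984 0.0579] [-179.81   -0.22  177.47] F [-1.1 -0.1 -0. ] w 0.0535 t 7.425
slide total(now axes) [-0.008  0.004 -0.014] slide(after turn) [-0.008  0.004 -0.014] rot total [-0.041 -0.049 -0.006]
(480, 528, 3) (480, 270, 3) 207 170
```

View pics/g.png

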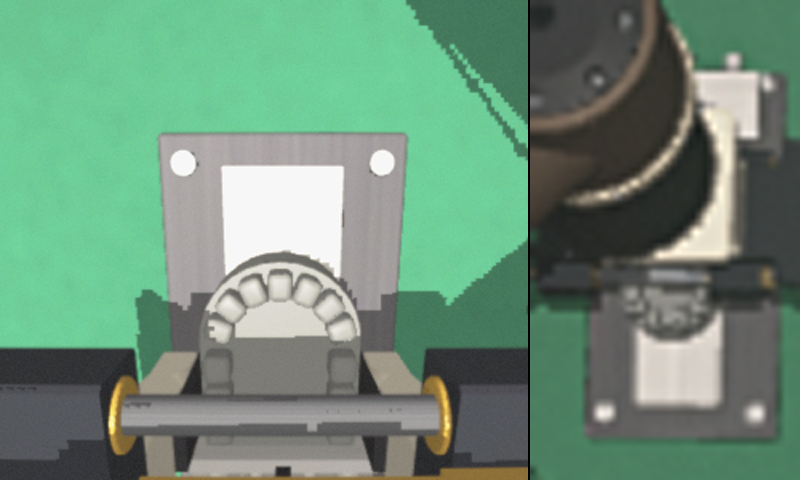

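The wrist view shows the model above the bed with its front centred at (281,260). The bed spans columns 222–343 and the plate top spans 190–372 with the pointer at 283, so it is nearly centred. I'll check numerically.

```bash
python3 - <<'E'
from n import *
c=pickle.load(open('c3.pkl','rb')); g=cv2.cvtColor(c['image'],cv2.COLOR_BGR2GRAY).astype(float)
s=r.get_state(); R=Ro.from_euler('xyz',s['eef_rot'],degrees=True); T=lambda uv,z:R.inv().apply(ray(c,uv,z)-s['tcp_pos'])
vs=range(108,150,3)
fit(T([edge(g,v,220,240,'u',1) for v in vs],.03),'x','bedL',[0,.08]); fit(T([edge(g,v,295,315,'u',-1) for v in vs],.03),'x','bedR',[0,.08])
k=lambda u,v:(89.7+u/1.6,v/1.6-.3)
print('plate ends, ptr',T([k(190,462),k(372,462),k(283,470)],.065).round(4))
zt=s['tcp_pos'][2]+.016
print('model sides',T([k(202,345),k(359,345)],zt).round(4),'front bottom?',T([k(281,266)],zt).round(4))
print(g[284:300,200].astype(int),g[284:300,290].astype(int), g[296,195:250].astype(int))
E
```

```text
bedL slope deg -0.01 val [-0.0253 -0.0253] sd 0.0
bedR slope deg 0.51 val [0.0228 0.0235] sd 2e-05
plate ends, ptr [[-0.0326 -0.0369 -0.004 ]
 [-0.0325  0.0339 -0.004 ]
 [-0.036  -0.0007 -0.004 ]]
model sides [[ 0.0205 -0.0275 -0.016 ]
 [ 0.0205  0.0243 -0.016 ]] front bottom? [[ 0.0469 -0.0014 -0.016 ]]
[ 54  56  53  53  56  57  58  58  60  62  77 147 166 151 121 115] [139 137 143 157 171 177 177 176 175 177 176 163 147 135 121 116] [133 136 134 134 147 166 168 163 148 151 155 153 152 152 156 160 164 161
 161 163 162 160 161 163 158 157 167 174 177 180 178 179 171 168 166 164
 160 153 144 143 147 145 146 145 148 153 157 152 147 147 139 153 169 176
 181]
```

Request:
play_rows(rows=[{"slide": [0, -0.004, 0.08], "delta_rot": [0, 0, 0], "fingers": -0.4}, {"slide": [0, 0, 0.05], "delta_rot": [0, 0, 0], "fingers": -0.4}, {"slide": [0, 0, 0], "delta_rot": [0, 0, 0], "fingers": -0.4}])

```text
time_s: 7.9
tcp_pos: [0.5319, 0.1987, 0.0402]
eef_rot: [-180.0, -0.0, 177.4]
contact_force: [0.1, -0.6, -0.4]
gripper_width: 0.0537
gripper_force: 35.0
```

Request:
play_rows(rows=[{"slide": [0, 0, 0.01], "delta_rot": [0, 0, 0], "fingers": -0.4}, {"slide": [0, 0, 0], "delta_rot": [0, 0, 0], "fingers": -0.4}])

```text
time_s: 8.15
tcp_pos: [0.5323, 0.1991, 0.0392]
eef_rot: [180.0, 0.0, 177.4]
contact_force: [-0.4, 0.3, -1.8]
gripper_width: 0.0539
gripper_force: 35.0
```

Request:
play_rows(rows=[{"slide": [0, 0, 0.005], "delta_rot": [0, 0, 0], "fingers": -0.4}, {"slide": [0, 0, 0], "delta_rot": [0, 0, 0], "fingers": -0.4}])

```text
time_s: 8.4
tcp_pos: [0.5322, 0.199, 0.0384]
eef_rot: [180.0, 0.0, 177.4]
contact_force: [-0.0, 0.5, -1.2]
gripper_width: 0.0535
gripper_force: 35.0
```

Request:
play_rows(rows=[{"slide": [0, 0, 0.012], "delta_rot": [0, 0, 0], "fingers": -0.4}, {"slide": [0, 0, 0], "delta_rot": [0, 0, 0], "fingers": -0.4}])

```text
time_s: 8.65
tcp_pos: [0.5321, 0.1989, 0.0363]
eef_rot: [-180.0, -0.0, 177.4]
contact_force: [-0.1, 0.4, -0.8]
gripper_width: 0.0538
gripper_force: 35.0
```

Request:
play_rows(rows=[{"slide": [0, 0, 0.006], "delta_rot": [0, 0, 0], "fingers": -0.4}, {"slide": [0, 0, 0], "delta_rot": [0, 0, 0], "fingers": -0.4}])

```text
time_s: 8.9
tcp_pos: [0.5321, 0.199, 0.0355]
eef_rot: [-180.0, -0.0, 177.4]
contact_force: [-0.1, 0.3, -1.5]
gripper_width: 0.0542
gripper_force: 35.0
```

Request:
play_rows(rows=[{"slide": [0, 0, 0.006], "delta_rot": [0, 0, 0], "fingers": -0.4}, {"slide": [0, 0, 0], "delta_rot": [0, 0, 0], "fingers": -0.4}])

```text
time_s: 9.15
tcp_pos: [0.5322, 0.199, 0.0352]
eef_rot: [180.0, 0.0, 177.4]
contact_force: [-2.9, -0.5, 4.5]
gripper_width: 0.0537
gripper_force: 35.0
```

Request:
play_rows(rows=[{"slide": [0, 0, 0], "delta_rot": [0, 0, 0], "fingers": -0.4}, {"slide": [0, 0, 0], "delta_rot": [0, 0, 0], "fingers": -0.4}, {"slide": [0, 0, 0], "delta_rot": [0, 0, 0], "fingers": -0.4}, {"slide": [0, 0, 0], "delta_rot": [0, 0, 0], "fingers": -0.4}])

```text
time_s: 9.65
tcp_pos: [0.5322, 0.199, 0.0352]
eef_rot: [180.0, 0.0, 177.4]
contact_force: [-2.8, -0.3, 6.3]
gripper_width: 0.0538
gripper_force: 35.0
```

Request:
play_rows(rows=[{"slide": [-0.015, 0, 0], "delta_rot": [0, 0, 0], "fingers": -0.4}, {"slide": [-0.015, 0, 0], "delta_rot": [0, 0, 0], "fingers": -0.4}, {"slide": [-0.015, 0, 0], "delta_rot": [0, 0, 0], "fingers": -0.4}, {"slide": [0, 0, 0], "delta_rot": [0, 0, 0], "fingers": -0.4}])

```text
time_s: 10.15
tcp_pos: [0.5391, 0.1987, 0.0352]
eef_rot: [180.0, 0.0, 177.4]
contact_force: [-1.6, 0.0, 6.3]
gripper_width: 0.0539
gripper_force: 35.0
```

Request:
play_rows(rows=[{"slide": [-0.015, 0, 0], "delta_rot": [0, 0, 0], "fingers": -0.4}, {"slide": [-0.015, 0, 0], "delta_rot": [0, 0, 0], "fingers": -0.4}, {"slide": [0, 0, 0], "delta_rot": [0, 0, 0], "fingers": -0.4}])

```text
time_s: 10.52
tcp_pos: [0.5436, 0.1986, 0.0352]
eef_rot: [180.0, 0.0, 177.4]
contact_force: [-2.3, -0.9, 4.3]
gripper_width: 0.0535
gripper_force: 35.0
```

Request:
play_rows(rows=[{"slide": [-0.01, 0, 0], "delta_rot": [0, 0, 0], "fingers": -0.4}, {"slide": [-0.01, 0, 0], "delta_rot": [0, 0, 0], "fingers": -0.4}, {"slide": [0, 0, 0], "delta_rot": [0, 0, 0], "fingers": -0.4}])

```text
time_s: 10.9
tcp_pos: [0.5459, 0.1984, 0.0352]
eef_rot: [-180.0, -0.0, 177.4]
contact_force: [-5.4, 1.2, 8.4]
gripper_width: 0.0534
gripper_force: 35.0
```

Request:
play_rows(rows=[{"slide": [-0.01, 0, 0], "delta_rot": [0, 0, 0], "fingers": -0.4}, {"slide": [-0.01, 0, 0], "delta_rot": [0, 0, 0], "fingers": -0.4}, {"slide": [0, 0, 0], "delta_rot": [0, 0, 0], "fingers": -0.4}, {"slide": [0, 0, 0], "delta_rot": [0, 0, 0], "fingers": -0.4}])

```text
time_s: 11.4
tcp_pos: [0.5482, 0.1983, 0.0352]
eef_rot: [-180.0, -0.1, 177.4]
contact_force: [-8.5, 2.1, 9.3]
gripper_width: 0.0537
gripper_force: 35.0
```

```bash
python3 - <<'E'
from n import *
go([.5525,.1981,.0352],177.4)
c=cap('wrist'); pickle.dump(c,open('c4.pkl','wb')); b=cap('scene'); pickle.dump(b,open('b4.pkl','wb'))
A=cv2.resize(c['image'][150:384,150:380],None,fx=1.7,fy=1.7,interpolation=cv2.INTER_CUBIC)
u,v=proj(b,[[.60,.196,.06]])[0].astype(int); print(u,v)
B=cv2.resize(b['image'][v-32:v+34,u-33:u+33],(400,400),interpolation=cv2.INTER_CUBIC)
I=np.zeros((400,800,3),np.uint8); I[:A.shape[0],:A.shape[1]]=A[:400,:400]; I[:,400:]=B; cv2.imwrite('pics/i.png',I)
print('expected px of tip x',proj(b,[[.606+d,.196,.066] for d in (0,.006,.01,.014)]).round(1), [r.get_state()['contact_force'].round(1) for _ in range(3)])
E
```

```text
at [0.5482 0.1983 0.0352] [-1.7998e+02 -8.0000e-02  1.7742e+02] F [-8.5  2.1  9.3] w 0.0537 t 11.4
slide total(now axes) [-0.029  0.     0.   ] slide(after turn) [-0.029  0.     0.   ] rot total [-0.004 -0.018  0.005]
262 258
expected px of tip x [[260.9 258.6]
 [259.2 260. ]
 [258.1 260.9]
 [257.  261.9]] [array([-8.2,  0.7, 10.6]), array([-8.2,  0.7, 10.6]), array([-8.2,  0.7, 10.6])]
```

View pics/i.png

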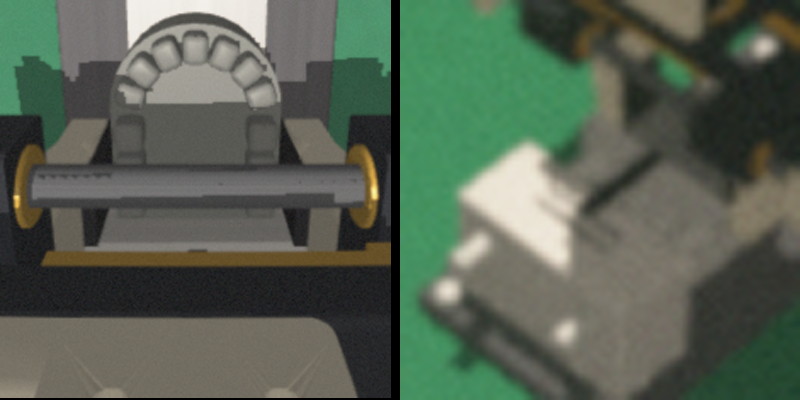

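The scene crop shows the pointer tip at about (587,210), right at the first line, so the plate is pushed ~6 mm. That agrees with the force reading. About 4.3 mm is left to go.

Request:
play_rows(rows=[{"slide": [-0.01, 0, 0], "delta_rot": [0, 0, 0], "fingers": -0.4}, {"slide": [-0.01, 0, 0], "delta_rot": [0, 0, 0], "fingers": -0.4}, {"slide": [-0.008, 0, 0], "delta_rot": [0, 0, 0], "fingers": -0.4}, {"slide": [0, 0, 0], "delta_rot": [0, 0, 0], "fingers": -0.4}, {"slide": [0, 0, 0], "delta_rot": [0, 0, 0], "fingers": -0.4}])

```text
time_s: 12.12
tcp_pos: [0.5515, 0.1981, 0.0352]
eef_rot: [-180.0, -0.2, 177.4]
contact_force: [-13.7, 3.7, 13.0]
gripper_width: 0.0536
gripper_force: 35.0
```

```bash
python3 - <<'E'
from n import *
go([.5525,.1981,.0352],177.4)
b=cap('scene'); pickle.dump(b,open('b5.pkl','wb'))
o=np.load('b4.pkl',allow_pickle=True); u,v=258,260
# average a few frames for less noise
im=np.mean([b['image'].astype(float)]+[cap('scene')['image'].astype(float) for _ in range(5)],0)
B=cv2.resize(im[v-14:v+14,u-14:u+14].clip(0,255).astype(np.uint8),(400,400),interpolation=cv2.INTER_CUBIC)
A=cv2.resize(o['image'][v-14:v+14,u-14:u+14],(400,400),interpolation=cv2.INTER_CUBIC)
cv2.imwrite('pics/j.png',np.hstack([A,B])); print(r.get_state()['contact_force'].round(1),r.get_state()['tcp_pos'].round(4))
E
```

```text
at [0.5515 0.1981 0.0352] [-1.7997e+02 -1.6000e-01  1.7742e+02] F [-13.7   3.7  13. ] w 0.0536 t 12.125
slide total(now axes) [-0.007  0.     0.   ] slide(after turn) [-0.007  0.     0.   ] rot total [-0.006 -0.035  0.005]
[-13.    3.6  12.9] [0.5515 0.1981 0.0352]
```

View pics/j.png

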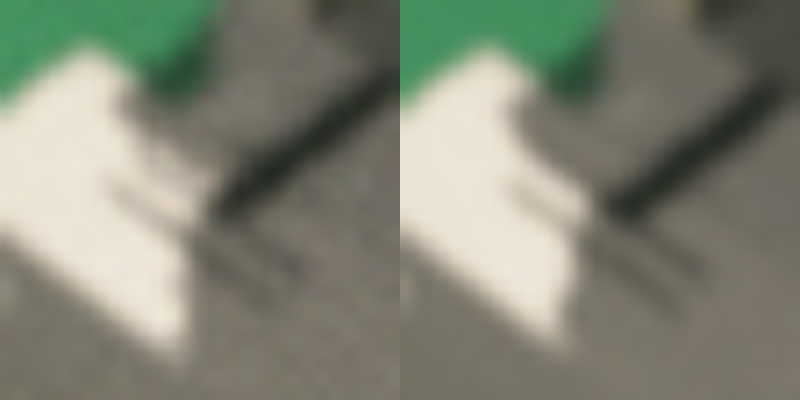

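The crop shows the pointer tip at (612,212), moved towards the lines since the last view (left half). The resolution is low, so I'll take averaged intensity profiles along the jig's x axis, on the pointer and beside it.

```bash
python3 - <<'E'
from n import *
from scipy.ndimage import map_coordinates as mc
im=np.mean([cap('scene')['image'].mean(2) for _ in range(12)],0); b=cap('scene')
b4=pickle.load(open('b4.pkl','rb'))['image'].mean(2); b0=pickle.load(open('c0.pkl','rb'))[1]['image'].mean(2)
a=np.radians(-2.55); ex=np.array([np.cos(a),np.sin(a),0]); ey=np.array([-np.sin(a),np.cos(a),0])
o=np.array([.5238,.1994,.0655])
xs=np.arange(.076,.116,.001)
def prof(I,y): return mc(I,proj(b,[o+ex*x+ey*y for x in xs]).T[::-1],order=3,mode='nearest').round().astype(int)
print('x ',(xs*1e3).round().astype(int))
for n,I in(('start',b0),('6mm',b4),('now',im)):
    for y in (-.012,-.008,-.004,-.002,0,.002,.006,.010,.014): print(n,int(y*1e3),prof(I,y))
E
```

```text
x  [ 76  77  78  79  80  81  82  83  84  85  86  87  88  89  90  91  92  93
  94  95  96  97  98  99 100 101 102 103 104 105 106 107 108 109 110 111
 112 113 114 115 116]
start -12 [158 168 180 190 198 204 209 212 212 209 203 195 187 180 178 180 185 189
 190 188 182 176 175 179 187 197 205 210 212 212 211 211 212 212 212 212
 213 211 207 198 185]
start -8 [123 140 159 175 189 198 203 206 206 205 200 193 186 181 180 182 186 189
 190 187 182 177 176 181 189 198 205 209 211 211 212 212 212 211 210 209
 209 208 204 196 185]
start -4 [ 88 100 117 135 153 169 183 193 198 198 193 185 176 170 170 175 183 189
 191 186 176 168 167 173 184 196 204 209 211 212 211 211 211 212 213 214
 214 212 208 198 184]
start -2 [ 61  68  79  93 110 130 151 171 184 190 190 184 176 168 165 170 179 188
 191 187 177 167 164 170 181 194 203 209 211 212 211 210 211 211 212 212
 212 211 208 199 186]
start 0 [ 51  52  56  64  76  94 116 140 162 178 184 184 178 171 167 168 175 184
 190 188 180 170 165 169 179 192 203 209 212 213 212 213 213 214 213 212
 211 210 207 200 187]
start 2 [ 68  68  68  71  77  89 108 130 152
[... 3107 characters left out ...]
3]
now 2 [ 48  47  47  47  47  49  49  50  49  49  48  48  50  55  63  73  85  94
 101 102 101  99 101 109 122 141 163 184 202 213 219 222 224 225 226 226
 227 226 223 216 204]
now 6 [ 85  86  87  88  89  91  94  96  97  95  91  87  83  82  84  89  94  99
 101 101  99  97  96  98 101 106 113 121 131 142 155 166 176 185 194 204
 212 217 217 211 201]
now 10 [101 101 102 105 108 110 111 112 112 111 108 103  97  93  92  94  98 101
 102 100  96  93  93  96 101 106 111 113 114 115 116 117 117 119 124 132
 143 157 170 179 180]
now 14 [105 105 107 109 111 112 113 113 113 111 107 102  97  93  93  95 100 103
 105 103  99  95  94  96 101 106 111 113 115 115 115 115 115 116 116 117
 119 123 129 135 140]
```

```bash
python3 - <<'E'
from n import *
c5=cap('wrist'); pickle.dump(c5,open('c5.pkl','wb')); s=r.get_state()
for n,f in(('c2','c2.pkl'),('c3','c3.pkl'),('c4','c4.pkl'),('now','c5.pkl')):
    g=cv2.cvtColor(pickle.load(open(f,'rb'))['image'],cv2.COLOR_BGR2GRAY).astype(float)
    for u0 in (232,285): print(n,u0,g[258:306,u0:u0+8].mean(1).round().astype(int))
    print('front',g[150:172,262:268].mean(1).round().astype(int))
E
```

```text
c2 232 [125 134 136 134 134 134 118  85  79  79  79  77  76  74  82  94  97 100
  99 101 119 135 141 140 141 140 140 141 140 140 140 140 141 140 139 140
 140 140 140 131 109  98  96  96  97  98  96  95]
c2 285 [128 133 135 133 134 134 118  86  80  80  79  76  75  74  83  99 102 103
 103 106 121 135 140 141 142 141 141 142 142 142 142 141 142 140 140 141
 140 141 140 132 110  98  97  97  96  96  97  94]
front [245 245 244 219 147 134 128 109  93  92  92  90  85 111 172 192 192 176
 106  94  95 112]
c3 232 [152 161 162 159 161 163 158 136 101  95  93  91  90  89  96 111 117 119
 118 120 128 135 135 134 134 135 136 138 139 154 170 175 175 175 175 174
 174 162 146 135 122 116 115 115 116 114 114 112]
c3 285 [152 159 162 158 159 157 141 125 122 121 117 106  92  88 101 118 123 123
 124 123 129 134 136 135 136 137 138 138 141 158 171 177 177 177 177 176
 177 165 151 140 123 116 114 115 115 113 115 112]
front [247 247 247 247 247 247 238 186 120 110 110 109 108 134 205 223 224 210
 128 112 118 141]
c4 232 [109 115 117 115 115 118 116 101  74  70  68  66  64  63  70  81  84  86
  86  85  92  
[... 213 characters left out ...]
 100  98  97  98  97  98  99  99  99 102 114 124
 127 127 126 118  94  83  83  84  83  83  83  80]
front [238 238 238 238 238 237 229 144  86  78  79  78  79 103 158 167 162 135
  88  83  91 113]
now 232 [107 113 115 112 113 115 114 114 111  96  71  62  63  62  69  78  81  83
  84  84  90  95  95  96  95  95  94  93  95  94  96  96  97  98 110 120
 122 122 122 113  92  82  81  80  81  80  81  79]
now 285 [106 112 114 112 113 115 114 112  98  71  66  64  63  62  70  83  85  86
  86  87  91  95  95  95  97  94  94  94  94  97  98  97  98  99 111 121
 124 125 124 115  92  83  81  82  81  81  81  78]
front [236 236 236 236 236 236 226 134  83  78  76  77  80 110 159 164 155 116
  77  80  94 119]
```

```bash
python3 - <<'E'
from n import *
for f,a,b in(('c2.pkl',84,95),('c3.pkl',283,292),('c4.pkl',288,296),('c5.pkl',288,296)):
    c=pickle.load(open(f,'rb')); g=cv2.cvtColor(c['image'],cv2.COLOR_BGR2GRAY).astype(float)
    us=list(range(246,253))+list(range(296,301)) if f=='c2.pkl' else list(range(225,256))+list(range(275,305))
    fit(ray(c,[edge(g,u,a,b,'v',1) for u in us],.065),'y',f,.1975)
E
```

```text
c2.pkl slope deg 2.54 val 0.5638 sd 0.0
c3.pkl slope deg 2.35 val 0.5641 sd 3e-05
c4.pkl slope deg 2.18 val 0.5691 sd 6e-05
c5.pkl slope deg 2.42 val 0.5722 sd 3e-05
```

The plate edge in the wrist views gives a push of 8.2 mm so far. The model has not slipped in the grip. I'll push ~1.5 mm more.

Request:
play_rows(rows=[{"slide": [-0.007, 0, 0], "delta_rot": [0, 0, 0], "fingers": -0.4}, {"slide": [-0.005, 0, 0], "delta_rot": [0, 0, 0], "fingers": -0.4}, {"slide": [0, 0, 0], "delta_rot": [0, 0, 0], "fingers": -0.4}, {"slide": [0, 0, 0], "delta_rot": [0, 0, 0], "fingers": -0.4}, {"slide": [0, 0, 0], "delta_rot": [0, 0, 0], "fingers": -0.4}, {"slide": [0, 0, 0], "delta_rot": [0, 0, 0], "fingers": -0.4}])

```text
time_s: 13.88
tcp_pos: [0.5528, 0.198, 0.0353]
eef_rot: [-180.0, -0.2, 177.4]
contact_force: [-15.9, 4.4, 15.0]
gripper_width: 0.0536
gripper_force: 35.0
```

```bash
python3 - <<'E'
from n import *
c=cap('wrist'); g=cv2.cvtColor(c['image'],cv2.COLOR_BGR2GRAY).astype(float)
fit(ray(c,[edge(g,u,288,296,'v',1) for u in list(range(225,256))+list(range(275,305))],.065),'y','plate',.1975)
s=r.get_state(); print(s['tcp_pos'].round(4),s['eef_rot'].round(2),s['contact_force'].round(1),s['time_s'])
im=np.mean([cap('scene')['image'].astype(float) for _ in range(8)],0)
u,v=258,260
cv2.imwrite('pics/k.png',cv2.resize(im[v-21:v+21,u-28:u+28].astype(np.uint8),(800,600),interpolation=cv2.INTER_CUBIC))
E
```

```text
plate slope deg 2.55 val 0.5736 sd 3e-05
[0.5528 0.198  0.0352] [-179.96   -0.2   177.42] [-16.1   4.7  14.8] 13.925
```

View pics/k.png

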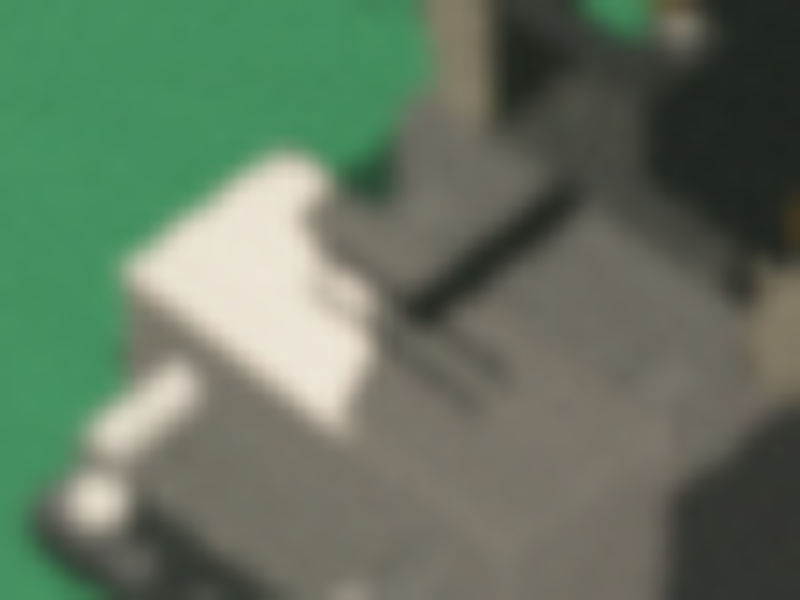

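The pointer tip at (410,315) now lies between the two lines, and the plate is pushed ≈9.6 mm. The bed load has crept up to 15 N, so I'll ease it a little to cut friction.

Request:
play_rows(rows=[{"slide": [0, 0, -0.002], "delta_rot": [0, 0, 0], "fingers": -0.4}, {"slide": [0, 0, -0.001], "delta_rot": [0, 0, 0], "fingers": -0.4}, {"slide": [0, 0, 0], "delta_rot": [0, 0, 0], "fingers": -0.4}, {"slide": [0, 0, 0], "delta_rot": [0, 0, 0], "fingers": -0.4}, {"slide": [0, 0, 0], "delta_rot": [0, 0, 0], "fingers": -0.4}, {"slide": [0, 0, 0], "delta_rot": [0, 0, 0], "fingers": -0.4}])

```text
time_s: 15.08
tcp_pos: [0.5528, 0.198, 0.0352]
eef_rot: [-180.0, -0.2, 177.4]
contact_force: [-14.2, 4.8, 11.1]
gripper_width: 0.0533
gripper_force: 35.0
```

```bash
python3 - <<'E'
from n import *
c=cap('wrist'); g=cv2.cvtColor(c['image'],cv2.COLOR_BGR2GRAY).astype(float)
fit(ray(c,[edge(g,u,288,296,'v',1) for u in list(range(225,256))+list(range(275,305))],.065),'y','plate',.1975)
s=r.get_state(); print(s['tcp_pos'].round(4),s['eef_rot'].round(2),s['contact_force'].round(1),s['time_s'])
E
```

```text
plate slope deg 2.43 val 0.5735 sd 2e-05
[0.5528 0.198  0.0352] [-179.96   -0.21  177.41] [-14.    4.8  10.1] 15.125
```

```bash
python3 -c "
from plant import r
print(r.close_job())"
```

```text
the job is handed in; nothing more can be done
None
```

The job is handed in: the grey full-arch model sits flat on the left jig's bed, teeth up, still gripped, with its heel square against the backplate. The plate is pushed in about 9.5–10 mm (roughly 10 N; the wrist reads 14 N including bed friction) with the pointer about midway between the lines, and nothing else on the bench was touched.

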